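# Take a battery pack off charge with its twin release keys

## Robot

A 6-joint arm with a two-finger parallel gripper is mounted at the origin on a cart in front of the work surface, level with it; the furniture and walls round the work are solid. World frame = base frame: x ahead of the robot, y to its left, z up, the work surface at z = 0. Lengths are in m, angles in rad, forces in N, time in s.
With the tool pointing down it reaches from about 0.35 to 0.775 m from the base axis. Payload 7.3 kg.
Tool frame: the origin (TCP) lies midway between the tips of the shut fingers; the grasp point (between the pads) lies 19 mm behind it; z points along the fingers, y is the line along which they close (so a half turn about z gives the same grasp; the last joint's range is limited). The gripper opens to 92 mm and grips with 3 to 60 N. Pads are 19 mm wide; open, the fingers measure 130 mm over their backs; the gripper's body (75 mm by 190 mm) begins 47 mm behind the grasp point.
Start: joints at [-1.303, 0.342, 1.524, -0, 1.275, -0.146], TCP at [0.211, -0.481, 0.227] pointing down, gripper open.
Joint ranges: [-2.53, 2.53], [-0.77, 2.02], [0.04, 2.7], [-1, 4.14], [0.28, 2.66], [-3.11, 3.11]. Speed limits (rad/s): [2.57, 2.57, 3.14, 3.14, 3.14, 3.14].

## Interface

Orientations are given as a unit quaternion [x, y, z, w].
In Python, from workcell import bot, optics, spotter gives the robot as it stands.
- The arm moves only by the tool step_arm, never from a script. Its argument "motion" is a list of rows, each a list of 7 numbers: the closure, from -1 (fully open) to 1 (shut), then the shift along the tool's x, y, z scaled (see below), then the turn, a rotation vector about the tool's x, y, z scaled (see below). A call has 1 to 5 rows; each row shifts and turns the commanded pose from where the row before left it, along the tool's axes as they then stand; what a row does not reach is not made up. The controller multiplies each number of a shift by 7.5 cm and each number of a turn by 30 degrees. A row lasts 1/8 s, in which the tool goes at most 62.5 mm and 10.7 degrees, less where a joint would pass 70% of its speed; a pose out of reach is approached as far as the arm can. A call with a number of a shift or a turn outside -1 to 1 is refused whole. A call with a gripper value outside its range is refused whole. The fingers move at their own pace and stop on an object; the grip force is fixed at half the most. Time passes only in rows, so rows that do not move let the fingers close. It gives the time, the measured TCP pose, the force, the opening and the grip force at its end, in the units of the state.
- bot.observe(): the state, without advancing time (a new reading comes with each control period).
- optics.camera(name): name is "side" or "top"; returns a dict with "img" (420x560x3 uint8, red, green, blue), "depth" (420x560 float32, m along the optical axis (not along the pixel's ray), 0 where there is no reading), "fx", "fy", "cx", "cy" (pixels), "eye" and "orientation" of the camera in the world. Camera axes: x right, y down, z forward; pixel columns grow to the right and rows downward; lengths in m; the calibration is good to about 2 mm. A picture is of the moment at which its call begins.
- bot.hand_in(): hands the job in; it is judged then, once.
Trained networks look in a picture, given as the dict that the camera call returned (one of the last four; its "shot" number tells which), for a name from the list of things; names that differ only in an ending like _2 or _b are one class to them, and where a whole thing is asked for, a point or a joint stands for the part that bears it (a point fixed in the world has none). Each returns a list of dicts, best first, with "confidence" (0 to 1); they miss things now and then, are a little off and sometimes report something else, mostly with a low value. They report only what shows in the picture. A call takes as long as a camera call. They do not tell look-alikes from the thing itself.
- spotter.cut_out(picture, thing): "pixels" (420x560 bool, what is visible of it).
- spotter.spot_point(picture, thing): "position" ([x, y, z] in m, in the coordinates of the camera as it stood for that picture, good to about 4 mm: a listed point, or the origin of a listed thing).
The state is a dict: "clock": time; "joint_positions": joint angles; "joint_vel": joint speeds; "effort": joint torques, N m; "eef_pos": TCP position; "tool_rot": TCP orientation; "force": force on the tool from outside, world axes, zero at the start; "ft_torque": the same for the moment, N m; "gripper_width": opening from 0.0 (shut) to 1.0 (fully open); "grip_force": force on a finger pad.
Only numpy, scipy, OpenCV 4.12 (cv2) and the standard library are available. Lean on these libraries where they do the work, as an engineer would, in place of code of your own. Each camera call takes 0.05 s, during which the arm holds its last target. There are 200 camera calls.

## Task

Take the battery pack in the bench charger off charge: first switch the charger off by pushing down the raised near end of its red rocker switch, then press the two orange release keys beside the pack together, one fingertip on each, and hold both down until the pack has risen all the way up. Then let go and move clear, leaving the pack standing raised in the charger: do not grip or lift it, and disturb nothing else on the table.

Things in the scene. Friction and masses are not known exactly. Their poses are not given: they have to be found in the camera images.
- charger: grey bench charger, fixed, 190 (its x) x 124 mm (its y). Origin: centre of its underside, on the table; x points to its rear, y to its left, z up; the front (-x) faces roughly the robot. The front deck (x = -95 to -16 mm) is 42 mm high and carries the switch; the rear block is 56 mm high and holds the pack's well, centred at x = 35 mm, y = 0, and the keys
- pack: battery pack latched in the charger's well (1 mm play), black with blue top, 60 (x) x 40 (y) x 62 mm high, 0.3 kg, loose. Origin: centre of its underside, 18 mm above the table when latched. With both keys down a damped spring raises it 17 mm in 1 to 3 s (origin 35, top 97 mm); catches then spring in below it when the keys are let go. If a key is let go early its catch drags on the pack and stops it
- well (a point): fixed point in the charger: where the pack's origin is when latched (18 mm above the table)
- switch_near_end (a point): push point on top of the red rocker, 16 mm from its pivot towards its near (front) end; moves with it: about 54.5 mm above the table when on, 6 mm lower when off. The rocker is 44 (charger x) x 24 mm (y), pivot along charger y at x = -56, y = 12, z = 46 mm. Push straight down with 2 to 8 N
- power_switch (a joint): angle of the rocker, rad: 0 on (near end raised), 0.40 off (near end fully down, hard stop); a stiff rocker that stays where it is left, so push it to the stop
- key_left_top (a point): centre of the top of the left orange release key, at the left (+y) side of the pack. The face is level, 34 (charger x) x 26.5 mm (charger y), 66 mm above the table and 10 mm above the housing when up; goes straight down 9 mm. Its inner edge is 5 mm from the pack; key centres are 77 mm apart: fingers 52 to 80 mm apart inside stand one on each key, the pack between them
- key_right_top (a point): centre of the top of the right orange release key, at the right (-y) side of the pack. The face is level, 34 (charger x) x 26.5 mm (charger y), 66 mm above the table and 10 mm above the housing when up; goes straight down 9 mm. Its inner edge is 5 mm from the pack; key centres are 77 mm apart: fingers 52 to 80 mm apart inside stand one on each key, the pack between them
- key_left (a joint): travel of the left key, m: 0 up, 0.009 fully down (hard stop). Frees its catch at about 0.005; press to 0.007 or deeper. Pushes back with 2 N at first and about 4.3 N at the bottom (up to 6 N while the catch is loaded); springs up when let go
- key_right (a joint): travel of the right key, m: 0 up, 0.009 fully down (hard stop). Frees its catch at about 0.005; press to 0.007 or deeper. Pushes back with 2 N at first and about 4.3 N at the bottom (up to 6 N while the catch is loaded); springs up when let go
- spare_pack: second battery pack, same as the one in the charger, 60 x 40 x 62 mm, standing loose on the table to the right of the charger; origin at the centre of its underside. Bystander
- bit_box_0: small flat white plastic box, 52 x 87 x 20 mm; bystander
- tape_measure: yellow tape measure, 38 x 77 x 63 mm; bystander
- driver_d: screwdriver with orange-yellow handle, 24 x 168 x 23 mm; bystander
- wood_block_0: pine offcut, 45 x 85 x 22 mm; bystander
- spanner_1: combination spanner, 31 x 158 x 6 mm, lying in front of the charger; bystander
There are look-alikes about, which are no part of the job. What is shaped like the pack but pink or turquoise is not meant.

How it is judged:
By the outcome, as a careful person would: the job done as asked, in the order asked, and still so for the second after the job is handed in, with the robot touching nothing.
It also fails if it takes over 51 s, if anything falls off the work surface, if the arm or the gripper's body presses on something with over 40 N, if the wrist force passes 120 N, or if a joint passes its speed limit or range.

## Working session

There is one attempt and no reset: what is moved stays moved. The work goes in short steps, Python scripts to look and compute and a tool call to move; the robot and the scene stay as the last step left them, time stands still between calls to the robot, and variables do not carry over. Pictures are saved under pics/ and viewed, at most 10 in all, crops included, and the job is handed in when it is done.

Besides the shell and the picture viewer there is one more tool, called after "Call:" as name(argument=value, ...), one argument or row to a line, values as JSON. step_arm: Moves the arm, as the interface text tells. Shifts and turns lie within -1 to 1; 1 stands for 7.5 cm of shift or 30 degrees of turn. Its arguments: {"type":"object","properties":{"motion":{"type":"array"}},"required":["motion"]}

```bash
mkdir -p pics; cat > h.py <<'E'
import numpy as np, cv2
from scipy.spatial.transform import Rotation as R
from workcell import bot, optics, spotter
def w(p,c): return R.from_quat(c["orientation"]).apply(p)+np.array(c["eye"])
def cloud(c):
    d=c["depth"]; v,u=np.indices(d.shape)
    P=np.stack([(u-c["cx"])/c["fx"]*d,(v-c["cy"])/c["fy"]*d,d],-1)
    return w(P.reshape(-1,3),c).reshape(P.shape)
E
python3 - <<'E'
from h import *
s=bot.observe(); print(s)
for n in("top","side"):
    c=optics.camera(n); cv2.imwrite(f"pics/{n}0.png",c["img"][:,:,::-1]); print(n,c["eye"],c["orientation"],c["fx"])
    for t in("charger","pack","switch_near_end","key_left_top","key_right_top","spare_pack"):
        for r in spotter.spot_point(c,t)[:3]: print(t,round(r["confidence"],2),w(r["position"],c).round(4))
E
```

```text
{'clock': 0.0, 'joint_positions': array([-1.30302746e+00,  3.42713865e-01,  1.52501534e+00, -2.46328966e-05,
        1.27540857e+00, -1.45993528e-01]), 'joint_vel': array([-0.00020675, -0.00044564,  0.00100211, -0.00046797,  0.00087627,
       -0.00192784]), 'effort': array([-4.32237775e-04, -4.31237054e+01, -2.44223982e+01,  7.17594847e-02,
        5.59428404e-02, -1.65151228e-04]), 'eef_pos': array([ 0.2109866 , -0.48028976,  0.22605015]), 'tool_rot': array([ 9.78675272e-01,  2.05412061e-01, -5.87689659e-05, -7.70415440e-04]), 'force': array([-0.15869385,  0.18342575, -0.23944381]), 'ft_torque': array([0.03131462, 0.01761539, 0.01693117]), 'grip_force': 0.0, 'gripper_width': 1.0004201104989188}
top [ 0.3211176  -0.35259193  1.04920299] [ 0.70954374 -0.70134392  0.03768542 -0.05695776] 422.9756951975373
charger 0.91 [ 0.482  -0.3952 -0.0014]
pack 0.76 [ 0.2876 -0.2992 -0.0013]
pack 0.67 [ 0.5254 -0.3721  0.0634]
pack 0.61 [ 0.5114 -0.4099  0.015 ]
switch_near_end 0.44 [ 0.4208 -0.3583  0.0506]
key_left_top 0.63 [ 0.5259 -0.3767  0.0674]
key_right_top 0.73 [ 0.6551 -0.1374  0.0017]
key_right_top 0.6 [ 0.4978 -0.4509  0.0613]
spare_pack 0.69 [ 0.4764 -0.5144 -0.0011]
side [ 0.18993882 -1.3622874   0.49055438] [ 0.8167185  -0.09614499  0.07797973 -0.5636011 ] 452.6923507275475
charger 0.93 [ 0.4861 -0.3988 -0.003 ]
pack 0.91 [ 0.2865 -0.3029  0.0017]
pack 0.84 [ 0.4514 -0.6579 -0.0029]
pack 0.55 [ 0.5159 -0.4114  0.0153]
switch_near_end 0.48 [ 0.4167 -0.3564  0.0554]
key_right_top 0.63 [ 0.5127 -0.4107  0.022 ]
key_right_top 0.59 [ 0.5    -0.4475  0.0593]
spare_pack 0.85 [ 0.4757 -0.5165  0.0011]
```

View pics/top0.png

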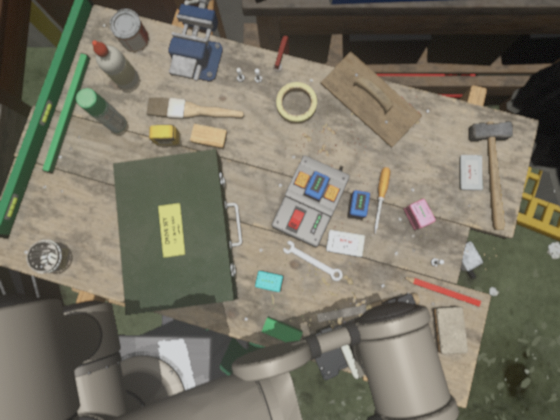

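View pics/side0.png

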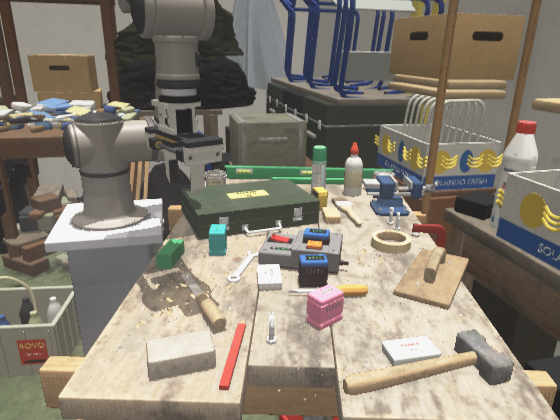

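```bash
python3 - <<'E'
from h import *
c=optics.camera("top"); P=cloud(c); hsv=cv2.cvtColor(c["img"],cv2.COLOR_RGB2HSV)
near=np.hypot(P[...,0]-.485,P[...,1]+.398)<.14
near&=c["depth"]>0
H,S,V=[hsv[...,i].astype(int) for i in range(3)]
sel={"blue":near&(H>95)&(H<130)&(S>110),"orange":near&(H>5)&(H<22)&(S>130),"red":near&((H<5)|(H>172))&(S>130)}
for k,m in sel.items():
    n,l,st,ce=cv2.connectedComponentsWithStats(m.astype(np.uint8))
    for i in range(1,n):
        if st[i,4]>40:
            q=P[l==i]; z=np.median(q[:,2]); 
            r=cv2.minAreaRect((q[abs(q[:,2]-z)<.012][:,:2]*1000).astype(np.float32))
            print(k,st[i,4],ce[i].round(),"z",z.round(4),"mean",q.mean(0).round(4),"rect",np.round(r[0],1),np.round(r[1],1),round(r[2],1))
m=near&(P[...,2]>.035)&(P[...,2]<.06)
r=cv2.minAreaRect((P[m][:,:2]*1000).astype(np.float32)); print("housing",r)
E
```

```text
blue 178 [316. 188.] z 0.0783 mean [ 0.5069 -0.4089  0.0783] rect [ 513.  -410.8] [36.8 53.5] 64.6
blue 191 [359. 205.] z 0.0603 mean [ 0.4693 -0.5109  0.0602] rect [ 473.9 -512.8] [36.9 55.6] 79.8
red 147 [296. 219.] z 0.048 mean [ 0.437  -0.3633  0.0486] rect [ 436.8 -363. ] [22.1 41.6] 68.9
housing ((468.2834167480469, -430.071044921875), (196.96884155273438, 189.93728637695312), 65.7909164428711)
```

The top view shows the charger centred near (310,200): red rocker at (296,219), pack at (317,187), keys at (302,180) and (331,193), spare pack at (359,205). The side view agrees with this. Next I'll find the keys more precisely and fit the pose.

```bash
python3 - <<'E'
from h import *
from scipy.optimize import least_squares
c=optics.camera("top"); P=cloud(c); hsv=cv2.cvtColor(c["img"],cv2.COLOR_RGB2HSV)
print(hsv[180,302],P[180,302],hsv[193,331],P[193,331])
pts=[]
for (u,v) in((302,180),(331,193)):
    win=np.zeros(hsv.shape[:2],bool); win[v-13:v+14,u-13:u+14]=1
    m=win&(abs(hsv[...,0].astype(int)-int(hsv[v,u,0]))<=5)&(hsv[...,1]>120)&(c["depth"]>0)
    n,l,st,ce=cv2.connectedComponentsWithStats(m.astype(np.uint8)); m=l==l[v,u]
    # project pixel rays onto the z=0.066 plane
    vv,uu=np.nonzero(m); d=R.from_quat(c["orientation"]).apply(np.stack([(uu-c["cx"])/c["fx"],(vv-c["cy"])/c["fy"],np.ones(len(uu))],-1))
    q=np.array(c["eye"])+d*((.066-c["eye"][2])/d[:,2])[:,None]
    r=cv2.minAreaRect((q[:,:2]*1000).astype(np.float32)); print(m.sum(),"zmed",np.median(P[m][:,2]).round(4),"mean",q.mean(0).round(4),r); pts.append(q.mean(0)[:2])
a,b=pts; print("sep",np.linalg.norm(a-b),"yaw",np.degrees(np.arctan2(*(a-b)[::-1]))-90)
obs=np.array([a,b,[.513,-.4108],[.437,-.363]])*1000; mod=np.array([[35,38.5],[35,-38.5],[35,0],[-56,12]])
f=lambda p:((R.from_euler('z',p[2]).as_matrix()[:2,:2]@mod.T).T+p[:2]-obs).ravel()
s=least_squares(f,[481,-396,-.43]); print(s.x,np.degrees(s.x[2]),s.fun.round(1))
M=R.from_euler('z',s.x[2]).as_matrix()[:2,:2]
for n,p in dict(sw=(-72,12),well=(35,0)).items(): print(n,M@p+s.x[:2])
o=bot.observe(); print(o["eef_pos"],R.from_quat(o["tool_rot"]).as_matrix().round(3), bot.observe()["clock"])
E
```

```text
[ 20 123 203] [ 0.52734155 -0.37706803  0.06660279] [ 20 125 200] [ 0.49677236 -0.4453766   0.06640331]
108 zmed 0.0644 mean [ 0.5294 -0.3764  0.066 ] ((528.7036743164062, -375.8817138671875), (24.431859970092773, 29.190120697021484), 64.2018814086914)
101 zmed 0.0643 mean [ 0.4967 -0.4451  0.066 ] ((497.1504821777344, -444.9537658691406), (24.123531341552734, 29.936412811279297), 63.73345947265625)
sep 0.07608476380181288 yaw -25.458757576361222
[ 4.81645087e+02 -3.96385096e+02 -4.34468113e-01] -24.89318923272464 [ 0.2  0.2  0.5 -1.   0.4 -0.3 -1.1  1.1]
sw [ 421.38545064 -355.19315219]
well [ 513.39337882 -411.11757578]
[ 0.21108982 -0.48070681  0.22676191] [[ 0.916  0.402  0.   ]
 [ 0.402 -0.916 -0.   ]
 [-0.     0.    -1.   ]] 0.8
```

Fit residuals are within about 1 mm. First I'll turn the tool to line up with the charger and shut the fingers.

Call:
step_arm(
  motion=[
    [1,0,0,0,0,0,0.324],
    [1,0,0,0,0,0,0.324],
    [1,0,0,0,0,0,0.324],
    [1,0,0,0,0,0,0.324],
    [1,0,0,0,0,0,0.324],
  ],
)

```text
clock: 1.42
eef_pos: [0.2111, -0.4807, 0.2267]
tool_rot: [0.976, -0.218, 0.0, 0.0]
force: [0.2, -0.1, -0.2]
gripper_width: 0.504
grip_force: 0.0
```

```bash
cat >> h.py <<'E'
YAW=-0.4345; C=np.array([.4816,-.3964]); M=R.from_euler('z',YAW).as_matrix()[:2,:2]
def go(cx,cy,z):
    "shift in tool axes, units of 75 mm, to a point in the charger frame (mm)"
    o=bot.observe(); T=R.from_quat(o["tool_rot"]); t=np.r_[C+M@np.array([cx,cy])/1000,z]
    x=T.as_matrix()[:,0]; print("tool yaw",np.degrees(np.arctan2(x[1],x[0])).round(2),"tilt",T.as_matrix()[:,2].round(4))
    print("t",o["clock"],"charger-frame",((M.T@(o["eef_pos"][:2]-C))*1000).round(1),"z",o["eef_pos"][2].round(4),"F",o["force"].round(1),"w",o["gripper_width"])
    print("units",(T.inv().apply(t-o["eef_pos"])/.075).round(3))
E
python3 -c "
from h import *
go(-75,12,.12)
c=optics.camera('top'); P=cloud(c); p=((P[...,:2]-C)@M)*1000
m=(p[...,0]>-92)&(p[...,0]<-20)&(abs(p[...,1])<60)&(c['depth']>0)
for y in range(-60,60,10): print(y,[int(1000*np.median(P[...,2][k])) if (k:=m&(p[...,1]>=y)&(p[...,1]<y+10)&(p[...,0]>=x)&(p[...,0]<x+10)).any() else None for x in range(-92,-20,10)])"
```

```text
tool yaw -25.21 tilt [ 0.e+00 -1.e-04 -1.e+00]
t 1.425 charger-frame [-209.9 -190.3] z 0.2267 F [ 0.2 -0.1 -0.2] w 0.5037614874270183
units [ 1.783 -2.708  1.423]
-60 [39, 41, 39, 38, 40, 40, 40, 39]
-50 [39, 40, 40, 40, 41, 40, 40, 41]
-40 [39, 39, 41, 41, 41, 41, 41, 41]
-30 [39, 39, 40, 40, 40, 40, 40, 41]
-20 [40, 40, 40, 40, 40, 40, 41, 40]
-10 [40, 40, 40, 41, 41, 41, 41, 40]
0 [40, 44, 51, 48, 46, 45, 41, 38]
10 [41, 42, 52, 48, 47, 46, 42, 40]
20 [40, 41, 42, 42, 44, 42, 41, 42]
30 [40, 40, 40, 40, 39, 40, 40, 40]
40 [41, 40, 40, 39, 41, 41, 39, 41]
50 [39, 40, 39, 40, 40, 40, 40, 42]
```

Call:
step_arm(
  motion=[
    [1,0.357,-0.542,0.22,0,0,0],
    [1,0.357,-0.542,0.22,0,0,0],
    [1,0.357,-0.542,0.22,0,0,0],
    [1,0.357,-0.542,0.22,0,0,0],
    [1,0.357,-0.542,0.22,0,0,0],
  ],
)

```text
clock: 2.1
eef_pos: [0.4194, -0.3518, 0.1438]
tool_rot: [0.977, -0.214, 0.0, 0.0]
force: [-0.3, -0.9, 1.0]
gripper_width: 0.005
grip_force: 0.0
```

Call:
step_arm(
  motion=[
    [1,0,0,0,0,0,0],
    [1,0,0,0,0,0,0],
    [1,0,0,0,0,0,0],
  ],
)

```text
clock: 2.48
eef_pos: [0.4174, -0.3537, 0.1448]
tool_rot: [0.976, -0.216, 0.0, 0.0]
force: [-0.1, 0.4, 0.0]
gripper_width: 0.006
grip_force: 0.0
```

```bash
python3 -c "
from h import *
go(-75,12,.065)"
```

```text
tool yaw -24.94 tilt [ 5.e-04 -1.e-03 -1.e+00]
t 2.475 charger-frame [-76.2  11.7] z 0.1448 F [-0.1  0.4  0. ] w 0.006487464876137874
units [ 0.016 -0.005  1.064]
```

Call:
step_arm(
  motion=[
    [1,0.01,0,0.38,0,0,0],
    [1,0,0,0.38,0,0,0],
    [1,0,0,0.3,0,0,0],
    [1,0,0,0.04,0,0,0],
    [1,0,0,0.04,0,0,0],
  ],
)

```text
clock: 3.1
eef_pos: [0.4188, -0.354, 0.0596]
tool_rot: [0.976, -0.216, 0.001, 0.001]
force: [0.1, -0.4, 0.0]
gripper_width: 0.006
grip_force: 0.0
```

Call:
step_arm(
  motion=[
    [1,0,0,0.02,0,0,0],
    [1,0,0,0.02,0,0,0],
    [1,0,0,0.02,0,0,0],
  ],
)

```text
clock: 3.48
eef_pos: [0.419, -0.3532, 0.0546]
tool_rot: [0.977, -0.215, 0.0, 0.0]
force: [-0.6, 0.8, 0.9]
gripper_width: 0.002
grip_force: 1.1
```

Contact near 0.055, as expected. I'll keep going down in small steps.

Call:
step_arm(
  motion=[
    [1,0,0,0.02,0,0,0],
    [1,0,0,0.015,0,0,0],
    [1,0,0,0.015,0,0,0],
  ],
)

```text
clock: 3.85
eef_pos: [0.4187, -0.3529, 0.0504]
tool_rot: [0.977, -0.215, -0.0, -0.0]
force: [-2.8, 0.4, 1.8]
gripper_width: 0.004
grip_force: 1.1
```

Call:
step_arm(
  motion=[
    [1,0,0,0.015,0,0,0],
    [1,0,0,0.01,0,0,0],
    [1,0,0,0,0,0,0],
  ],
)

```text
clock: 4.22
eef_pos: [0.4187, -0.3529, 0.0486]
tool_rot: [0.976, -0.216, -0.0, -0.0]
force: [-2.7, 1.9, 2.6]
gripper_width: 0.001
grip_force: 1.3
```

Call:
step_arm(
  motion=[
    [1,0,0,0.015,0,0,0],
    [1,0,0,0,0,0,0],
  ],
)

```text
clock: 4.47
eef_pos: [0.4188, -0.353, 0.0478]
tool_rot: [0.977, -0.215, 0.0, 0.0]
force: [-3.1, 1.4, 6.8]
gripper_width: 0.008
grip_force: 3.4
```

Call:
step_arm(
  motion=[
    [1,0,0,0.015,0,0,0],
    [1,0,0,0,0,0,0],
  ],
)

```text
clock: 4.72
eef_pos: [0.4188, -0.353, 0.0476]
tool_rot: [0.977, -0.215, 0.0, 0.0]
force: [-4.5, 4.4, 14.0]
gripper_width: 0.007
grip_force: 7.2
```

Force rose sharply with no further travel, so it's on the hard stop. Backing off upwards.

Call:
step_arm(
  motion=[
    [1,0,0,-0.1,0,0,0],
    [1,0,0,-0.4,0,0,0],
    [-0.37,0,0,-0.5,0,0,0],
    [-0.37,0,0,-0.2,0,0,0],
    [-0.37,0,0,0,0,0,0],
  ],
)

```text
clock: 5.35
eef_pos: [0.4192, -0.3534, 0.1368]
tool_rot: [0.977, -0.216, 0.001, 0.001]
force: [-0.2, 0.3, -0.6]
gripper_width: 0.281
grip_force: 0.0
```

```bash
python3 -c "
from h import *
go(35,0,.125)
for n in('top','side'):
  c=optics.camera(n)
  P=cloud(c); p=((P[...,:2]-C)@M)*1000
  m=(abs(p[...,1]-12)<9)&(c['depth']>0)
  for x in range(-80,-32,6): k=m&(p[...,0]>=x)&(p[...,0]<x+6)&(P[...,2]<.07)&(P[...,2]>.03); print(n,x+3,k.sum(),(1000*np.median(P[...,2][k])).round(1) if k.any() else '')
cv2.imwrite('pics/side1.png',cv2.resize(c['img'][180:300,220:380,::-1],None,fx=4,fy=4))"
```

```text
tool yaw -24.89 tilt [ 0.0014 -0.0015 -1.    ]
t 5.35 charger-frame [-74.7  12.8] z 0.1368 F [-0.2  0.3 -0.6] w 0.2808591506991436
units [1.463 0.17  0.16 ]
top -77 0 
top -71 0 
top -65 0 
top -59 0 
top -53 0 
top -47 0 
top -41 0 
top -35 0 
side -77 5 44.9
side -71 7 48.3
side -65 5 49.0
side -59 6 49.1
side -53 4 51.0
side -47 6 52.7
side -41 6 54.0
side -35 13 51.3
```

View pics/side1.png

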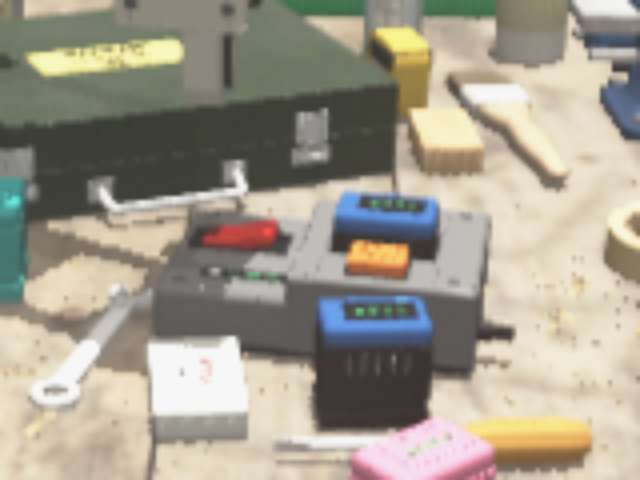

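The side crop shows the rocker at (240,235) with its near (left) end down and far end up, and the depth heights agree (48 against 54 mm), so it's off. Next, over the keys.

Call:
step_arm(
  motion=[
    [-0.37,0.5,0.06,0,0,0,0],
    [-0.37,0.5,0.06,0,0,0,0],
    [-0.37,0.463,0.05,0,0,0,0],
    [-0.37,0,0,0.1,0,0,0],
    [-0.37,0,0,0,0,0,0],
  ],
)

```text
clock: 6.08
eef_pos: [0.5116, -0.4095, 0.1262]
tool_rot: [0.977, -0.215, -0.002, -0.001]
force: [-1.0, 0.9, -0.4]
gripper_width: 0.688
grip_force: 0.0
```

Call:
step_arm(
  motion=[
    [-0.37,0,0,0,0,0,0],
    [-0.37,0,0,0,0,0,0],
    [-0.37,0,0,0,0,0,0],
  ],
)

```text
clock: 6.45
eef_pos: [0.5128, -0.4108, 0.1294]
tool_rot: [0.976, -0.216, 0.0, 0.0]
force: [0.8, 0.3, -0.1]
gripper_width: 0.681
grip_force: 0.0
```

```bash
python3 -c "
from h import *
go(35,0,.07)
c=optics.camera('side')
cv2.imwrite('pics/side2.png',cv2.resize(c['img'][170:290,220:380,::-1],None,fx=4,fy=4))"
```

```text
tool yaw -24.9 tilt [ 5.e-04 -5.e-04 -1.e+00]
t 6.45 charger-frame [34.3  0.1] z 0.1294 F [ 0.8  0.3 -0.1] w 0.6812867595660431
units [0.008 0.001 0.792]
```

View pics/side2.png

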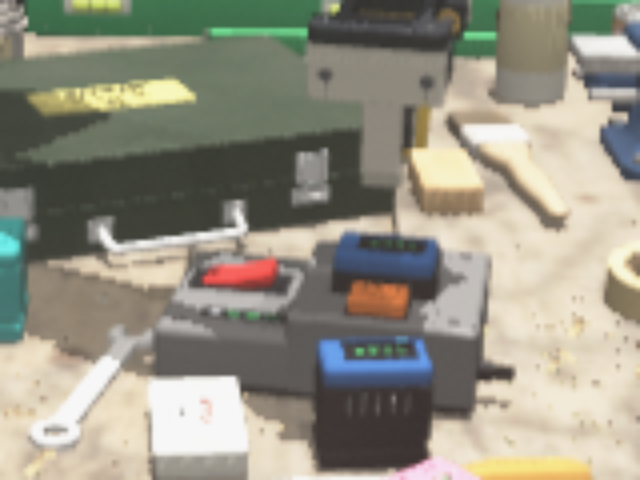

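The near finger at (382,180) hangs right over the right key at (378,298), and the opening is 63 mm. Going down.

Call:
step_arm(
  motion=[
    [-0.37,0.008,0,0.3,0,0,0],
    [-0.37,0,0,0.3,0,0,0],
    [-0.37,0,0,0.15,0,0,0],
    [-0.37,0,0,0.04,0,0,0],
    [-0.37,0,0,0,0,0,0],
  ],
)

```text
clock: 7.12
eef_pos: [0.5138, -0.4113, 0.0702]
tool_rot: [0.977, -0.215, 0.0, 0.0]
force: [-0.4, 0.4, 0.0]
gripper_width: 0.687
grip_force: 0.0
```

Call:
step_arm(
  motion=[
    [-0.37,0,0,0.04,0,0,0],
    [-0.37,0,0,0.04,0,0,0],
    [-0.37,0,0,0.02,0,0,0],
    [-0.37,0,0,0,0,0,0],
  ],
)

```text
clock: 7.62
eef_pos: [0.5139, -0.4114, 0.0633]
tool_rot: [0.977, -0.215, 0.001, 0.001]
force: [-0.5, 0.9, 5.9]
gripper_width: 0.683
grip_force: 2.5
```

Call:
step_arm(
  motion=[
    [-0.37,0,0,0.03,0,0,0],
    [-0.37,0,0,0.03,0,0,0],
    [-0.37,0,0,0.02,0,0,0],
    [-0.37,0,0,0,0,0,0],
  ],
)

```text
clock: 8.12
eef_pos: [0.5139, -0.4114, 0.0576]
tool_rot: [0.977, -0.215, 0.001, 0.001]
force: [-1.0, 2.0, 8.2]
gripper_width: 0.687
grip_force: 4.0
```

Call:
step_arm(
  motion=[
    [-0.37,0,0,0.01,0,0,0],
    [-0.37,0,0,0,0,0,0],
  ],
)

```text
clock: 8.38
eef_pos: [0.5139, -0.4114, 0.0573]
tool_rot: [0.977, -0.215, 0.001, 0.001]
force: [-1.9, 2.6, 8.9]
gripper_width: 0.685
grip_force: 4.8
```

Both keys are about 8.5 mm down. I'll hold for 3 s or more.

Call:
step_arm(
  motion=[
    [-0.37,0,0,0,0,0,0],
    [-0.37,0,0,0,0,0,0],
    [-0.37,0,0,0,0,0,0],
    [-0.37,0,0,0,0,0,0],
    [-0.37,0,0,0,0,0,0],
  ],
)

```text
clock: 9.0
eef_pos: [0.5139, -0.4114, 0.0573]
tool_rot: [0.977, -0.215, 0.001, 0.001]
force: [-2.4, 1.3, 9.8]
gripper_width: 0.685
grip_force: 4.7
```

Call:
step_arm(
  motion=[
    [-0.37,0,0,0,0,0,0],
    [-0.37,0,0,0,0,0,0],
    [-0.37,0,0,0,0,0,0],
    [-0.37,0,0,0,0,0,0],
    [-0.37,0,0,0,0,0,0],
  ],
)

```text
clock: 9.62
eef_pos: [0.514, -0.4114, 0.0573]
tool_rot: [0.977, -0.215, 0.001, 0.001]
force: [-2.0, 1.6, 9.4]
gripper_width: 0.687
grip_force: 4.7
```

Call:
step_arm(
  motion=[
    [-0.37,0,0,0,0,0,0],
    [-0.37,0,0,0,0,0,0],
    [-0.37,0,0,0,0,0,0],
    [-0.37,0,0,0,0,0,0],
    [-0.37,0,0,0,0,0,0],
  ],
)

```text
clock: 10.25
eef_pos: [0.5139, -0.4114, 0.0573]
tool_rot: [0.977, -0.215, 0.001, 0.001]
force: [-2.6, 2.0, 10.2]
gripper_width: 0.687
grip_force: 4.7
```

Call:
step_arm(
  motion=[
    [-0.37,0,0,0,0,0,0],
    [-0.37,0,0,0,0,0,0],
    [-0.37,0,0,0,0,0,0],
    [-0.37,0,0,0,0,0,0],
    [-0.37,0,0,0,0,0,0],
  ],
)

```text
clock: 10.88
eef_pos: [0.5139, -0.4114, 0.0573]
tool_rot: [0.977, -0.215, 0.001, 0.001]
force: [-2.4, 2.1, 10.0]
gripper_width: 0.684
grip_force: 4.7
```

Call:
step_arm(
  motion=[
    [-0.37,0,0,0,0,0,0],
    [-0.37,0,0,0,0,0,0],
    [-0.37,0,0,0,0,0,0],
    [-0.37,0,0,0,0,0,0],
    [-0.37,0,0,0,0,0,0],
  ],
)

```text
clock: 11.5
eef_pos: [0.5139, -0.4114, 0.0573]
tool_rot: [0.977, -0.216, 0.001, 0.001]
force: [-2.4, 2.7, 9.4]
gripper_width: 0.689
grip_force: 4.7
```

```bash
python3 -c "
from h import *
go(35,0,.13)
c=optics.camera('side'); P=cloud(c); hsv=cv2.cvtColor(c['img'],cv2.COLOR_RGB2HSV)
m=(hsv[...,0]>95)&(hsv[...,0]<130)&(hsv[...,1]>110)&(np.hypot(P[...,0]-.513,P[...,1]+.411)<.045)
print('pack blue z',m.sum(),np.percentile(P[m][:,2],[50,90,97]))
cv2.imwrite('pics/side3.png',cv2.resize(c['img'][170:290,220:380,::-1],None,fx=4,fy=4))"
```

```text
tool yaw -24.89 tilt [ 0.0015 -0.0017 -1.    ]
t 11.5 charger-frame [35.7 -0. ] z 0.0573 F [-2.4  2.7  9.4] w 0.689241092620705
units [-0.007  0.001 -0.97 ]
pack blue z 7 [0.09318165 0.09397268 0.09437002]
```

View pics/side3.png

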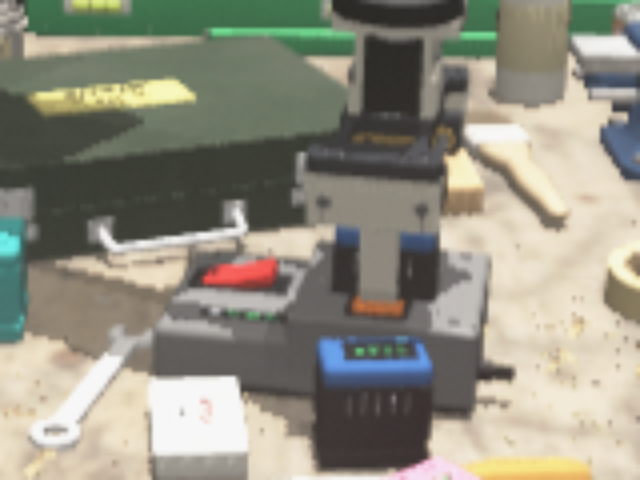

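The pack's blue top now shows at (385,238), just under the gripper, and depth gives about 94 mm at its edge, so it has risen. I'll hold a little longer, then lift straight up.

Call:
step_arm(
  motion=[
    [-0.37,0,0,0,0,0,0],
    [-0.37,0,0,0,0,0,0],
    [-0.37,0,0,0,0,0,0],
    [-0.37,0,0,0,0,0,0],
    [-0.37,0,0,-0.05,0,0,0],
  ],
)

```text
clock: 12.18
eef_pos: [0.5139, -0.4114, 0.0606]
tool_rot: [0.976, -0.216, 0.001, 0.001]
force: [-1.1, 0.8, 6.1]
gripper_width: 0.684
grip_force: 3.1
```

Call:
step_arm(
  motion=[
    [-0.37,0,0,-0.15,0,0,0],
    [-0.37,0,0,-0.3,0,0,0],
    [-0.37,0,0,-0.4,0,0,0],
    [-0.37,0,0,-0.5,0,0,0],
    [-0.37,0,0,-0.4,0,0,0],
  ],
)

```text
clock: 12.8
eef_pos: [0.5135, -0.411, 0.1922]
tool_rot: [0.977, -0.215, 0.0, 0.0]
force: [-0.7, 0.4, -0.2]
gripper_width: 0.684
grip_force: 0.0
```

Call:
step_arm(
  motion=[
    [-0.37,-0.5,0,0,0,0,0],
    [-0.37,-0.5,0,0,0,0,0],
    [-0.37,-0.5,0,0,0,0,0],
    [-0.37,0,0,0,0,0,0],
    [-0.37,0,0,0,0,0,0],
  ],
)

```text
clock: 13.42
eef_pos: [0.4121, -0.3642, 0.1909]
tool_rot: [0.976, -0.216, 0.001, 0.0]
force: [-0.2, -0.7, -0.4]
gripper_width: 0.684
grip_force: 0.0
```

```bash
python3 -c "
from h import *
go(35,0,.13)
c=optics.camera('side'); P=cloud(c); hsv=cv2.cvtColor(c['img'],cv2.COLOR_RGB2HSV)
m=(hsv[...,0]>95)&(hsv[...,0]<130)&(hsv[...,1]>110)&(np.hypot(P[...,0]-.513,P[...,1]+.411)<.045)
print('pack blue z',m.sum(),np.percentile(P[m][:,2],[50,75,90,97]))
cv2.imwrite('pics/side4.png',cv2.resize(c['img'][170:290,220:380,::-1],None,fx=4,fy=4))"
```

```text
tool yaw -24.9 tilt [ 0.0011 -0.0011 -1.    ]
t 13.425 charger-frame [-76.6  -0. ] z 0.1909 F [-0.2 -0.7 -0.4] w 0.6842651293379345
units [ 1.487e+00 -1.000e-03  8.140e-01]
pack blue z 128 [0.0964891  0.09768968 0.0983237  0.09897919]
```

View pics/side4.png

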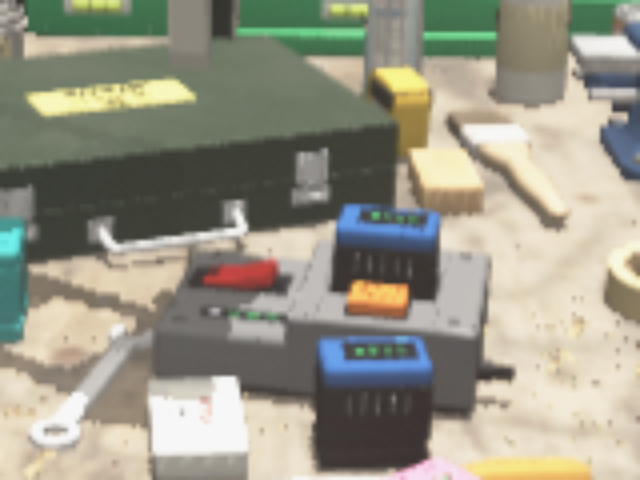

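The pack stands raised with its top at about 97 mm (385,225), the right key is back up at (378,298), the switch is off, and the neighbouring things are where they were.

```bash
python3 -c "
from workcell import bot
print(bot.hand_in())"
```

```text
the job is handed in; nothing more can be done
None
```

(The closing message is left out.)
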